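Slide a loaded tray up a step onto its docking plate

TASK

Take the green tray by its black post and slide it, with its two bottles standing on it, across the bench and up over the step onto the grey docking plate, nose first between the rails, until it presses gently but clearly (some 5 to 10 N) on the red sprung stop at the far end; then let go with the tray resting flat against the stop. Slide it, do not carry it: raise only its nose to clear the step, keeping the tail down on the bench until more than half the tray is past the step. Do not jam it on the step or rails or press it down hard, do not ram the stop, let no bottle fall, and leave the other things alone.

Things in the scene. Friction and masses are not known exactly. Their poses are not given: they have to be found in the camera images.
- tray: green tray 140 x 90 mm (x by y), floor 4 mm thick, rim to 13 mm high, flat underside, about 0.5 kg (0.4 to 0.65). Origin: middle of underside; +x points to its nose, z up. Black upright grip post 12 mm across y, 26 mm along x, top at 62 mm, at x = +42 mm, y = 0. Bottles stand in 14 mm high collars at x = -34, y = +-21 mm
- tray_grip (a point): point in the grip post, 44 mm above the tray's underside, where it is best gripped across y (12 mm); axes as the tray
- tray_nose (a point): middle of the lower front edge of the tray (70 mm ahead of its origin)
- tray_tail (a point): middle of the lower rear edge of the tray (70 mm behind its origin)
- dock: fixed grey docking plate lying on the bench, 240 x 124 mm, its top 7 mm above the bench (that is the step, a square edge). Origin on the bench under the middle of its entry edge; +x points along the plate, the way the tray goes in; z up
- dock_step (a point): middle of the top of the plate's entry edge (x = 0, 7 mm above the bench); axes as the dock
- dock_lane (a point): point on the plate's top at x = 125 mm, y = 0 of the dock, midway between two dark straight rails, tops 17 mm above the bench, that leave a 96 mm wide lane from x = 50 to 200 mm and flare to about 104 mm at x = 8 mm; axes as the dock
- stop_zone (a point): point on the plate's top at x = 182 mm, y = 0 of the dock: middle of the stop's range, not the stop itself. The stop is clamped anew each time: the free face of its red pad (56 mm wide, 9.5 to 21.5 mm above the bench) stands anywhere from x = 168 to 196 mm; this is not reported and must be felt or seen. The pad yields 1 mm per 6 N; press 2 to 18 N
- red_bottle: small bottle with red cap, 26 mm diameter, 48 mm high, standing loose in a shallow collar on the tray; origin at the middle of its foot
- blue_bottle: small bottle with blue cap, 26 mm diameter, 48 mm high, standing loose in a shallow collar on the tray; origin at the middle of its foot
- loupe: black eye loupe, 42 mm diameter, 35 mm high, standing on the bench as a bystander; origin under its middle
- spool: wooden thread spool, 28 mm diameter, 30 mm high, bystander; origin under its middle
- gauge: round dial gauge lying on its back, 70 x 49 x 12 mm, bystander; origin under its middle
- hammer: small brass hammer with wooden handle, 149 mm long, lying down, bystander; origin under its middle

How it is judged:
By the outcome, as a careful person would: the job done as asked, in the order asked, and still so for the second after the job is handed in, with the robot touching nothing.
It also fails if it takes over 72 s, if anything falls off the work surface, if the arm or the gripper's body presses on something with over 40 N, if the wrist force passes 120 N, or if a joint passes its speed limit or range.

ROBOT

A 6-joint arm with a two-finger parallel gripper is mounted at the origin on a cart in front of the work surface, level with it; the furniture and walls round the work are solid. World frame = base frame: x ahead of the robot, y to its left, z up, the work surface at z = 0. Lengths are in mm, angles in rad, forces in N, time in s.
With the tool pointing down it reaches from about 350 to 775 mm from the base axis. Payload 7.3 kg.
Tool frame: the origin (TCP) lies at the very end of the fingers, on their centre line; the grasp point (between the pads) lies 19 mm behind it (pinch_z is the distance from the TCP to the grasp point, in mm); z points along the fingers, y is the direction in which the jaws open and shut (so a half turn about z gives the same grasp; the last joint's range is limited). The gripper opens to 92 mm and grips with 3 to 60 N. Pads are 19 mm wide; open, the fingers measure 130 mm over their backs; the gripper's body (75 mm by 190 mm) begins 47 mm behind the grasp point.
Start: joints at [0.975, 0.342, 1.524, -0, 1.275, -0.146], TCP at [228.252, 472.808, 206.241] pointing down, gripper open.
Joint ranges: [-2.53, 2.53], [-0.77, 2.02], [0.04, 2.7], [-1, 4.14], [0.28, 2.66], [-3.11, 3.11]. Speed limits (rad/s): [2.57, 2.57, 3.14, 3.14, 3.14, 3.14].

INTERFACE

Orientations are given as [roll, pitch, yaw] about the fixed x, y, z axes, in that order (R = Rz(yaw) Ry(pitch) Rx(roll)).
In Python, from plant import * gives the robot as it stands.
- The arm moves only by the tool step_arm, never from a script. Its argument "moves" is one flat list of numbers, 7 for each row, row after row: the shift along the tool's x, y, z scaled (see below), then the turn, a rotation vector about the tool's x, y, z scaled (see below), then the closure, from -1 (fully open) to 1 (shut). A call has 1 to 8 rows; each row shifts and turns the pose as measured when the row begins, along the tool's axes as they then stand; what a row does not reach is not made up. The controller multiplies each number of a shift by 2 cm and each number of a turn by 4 degrees. A row lasts 1/12 s, in which the tool goes at most 41.7 mm and 7.16 degrees, less where a joint would pass 70% of its speed; a pose out of reach is approached as far as the arm can. A call with a number of a shift or a turn outside -1 to 1 is refused whole. A call with a gripper value outside its range is refused whole. The fingers move at their own pace and stop on an object; the grip force is fixed at half the most. Time passes only in rows, so rows that do not move let the fingers close. It gives the time, the measured TCP pose, the force and the opening at its end, in the units of the state.
- get_obs(): the state, without advancing time (a new reading comes with each control period).
- capture(name): name is "side" or "top" or "wrist"; returns the picture (420x560x3 uint8, red, green, blue); there is no depth.
- get_calibration(name): a dict with "mtx" (3x3 intrinsics, pixels), "eye" and "orientation" of the camera in the world; the wrist camera has in their place "mount" (4x4, takes a point from camera to tool coordinates, whose origin is the TCP and whose axes are the flange's). Camera axes: x right, y down, z forward; pixel columns grow to the right and rows downward; lengths in mm; the calibration is good to about 2 mm. A picture is of the moment at which its call begins: read the wrist's pose just before it. get_calibration takes no time and is no camera call.
- close_job(): hands the job in, once; it reports no verdict.
The state is a dict: "time": time; "joint_positions": joint angles; "dq": joint speeds; "tau": joint torques, N m; "tool_pos": TCP position; "tcp_rot": TCP orientation; "contact_force": force on the tool from outside, world axes, zero at the start; "moment": the same for the moment, N m; "grip_width": finger opening in mm.
Only numpy, scipy, OpenCV 4.12 (cv2) and the standard library are available. Lean on these libraries where they do the work, as an engineer would, in place of code of your own. Each camera call takes 0.05 s, during which the arm holds its last target.

## Working session

There is one attempt and no reset: what is moved stays moved. The work goes in short steps, Python scripts to look and compute and a tool call to move; the robot and the scene stay as the last step left them, time stands still between calls to the robot, and variables do not carry over. Pictures are saved under pics/ and viewed, and the job is handed in when it is done.

Besides the shell and the picture viewer there is one more tool, called after "Request:" in YAML: its name, and indented under it one key for each argument. step_arm: Moves the arm, as the interface text tells. Shifts and turns lie within -1 to 1; 1 stands for 2 cm of shift or 4 degrees of turn. Its arguments: {"type":"object","properties":{"moves":{"type":"array"}},"required":["moves"]}

```bash
ls; mkdir -p pics; cat > h.py <<'E'
from plant import *
import numpy as np, cv2
def save(n,im): cv2.imwrite('pics/'+n+'.png',im[:,:,::-1])
E
python3 - <<'E'
from h import *
o=get_obs()
for k,v in o.items(): print(k,np.round(v,3))
for c in ("top","side","wrist"):
    print(c,get_calibration(c)); save(c+'0',capture(c))
E
```

```text
pics
time 0.0
joint_positions [ 0.975  0.343  1.525  0.     1.275 -0.146]
dq [ 0.001  0.     0.     0.002  0.    -0.001]
tau [-2.0000e-03 -4.3123e+01 -2.4423e+01  7.2000e-02  5.6000e-02 -0.0000e+00]
tool_pos [227.991 472.42  205.541]
tcp_rot [-3.14  -0.     2.692]
contact_force [-0.547 -0.959  0.465]
moment [ 0.015 -0.02  -0.014]
grip_width 91.809
top {'mtx': array([[447.21679256,   0.        , 274.70309968],
       [  0.        , 447.21679256, 204.26761439],
       [  0.        ,   0.        ,   1.        ]]), 'eye': array([ 264.32123383,   18.09151685, 1580.29914519]), 'orientation': array([-2.98655832e+00,  2.56137929e-03, -1.58428330e+00])}
side {'mtx': array([[379.49211317,   0.        , 280.02311948],
       [  0.        , 379.49211317, 213.09815503],
       [  0.        ,   0.        ,   1.        ]]), 'eye': array([508.33306587, 790.61831609, 691.84458419]), 'orientation': array([-2.25185892,  0.01438025,  3.12977922])}
wrist {'mtx': array([[324.37665638,   0.        , 278.77879424],
       [  0.        , 324.37665638, 208.13558323],
       [  0.        ,   0.        ,   1.        ]]), 'mount': array([[ 9.35923035e-05, -9.67835426e-01, -2.51584139e-01,
         6.74649814e+01],
       [ 9.99999453e-01, -1.71437988e-04,  1.03152771e-03,
         7.11710381e-01],
       [-1.04148014e-03, -2.51584098e-01,  9.67834881e-01,
        -1.77914175e+02],
       [ 0.00000000e+00,  0.00000000e+00,  0.00000000e+00,
         1.00000000e+00]])}
```

View pics/top0.png

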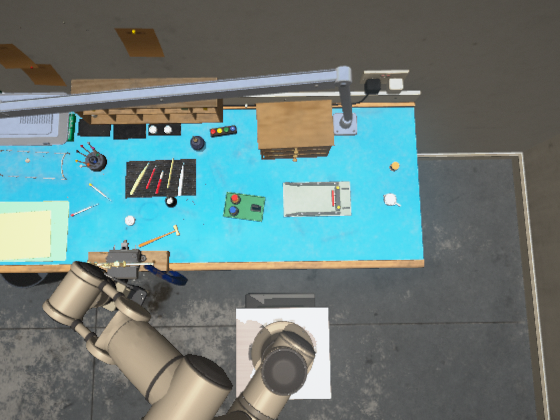

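View pics/side0.png

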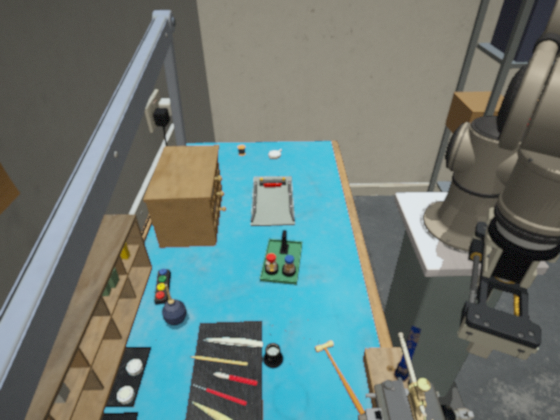

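View pics/wrist0.png

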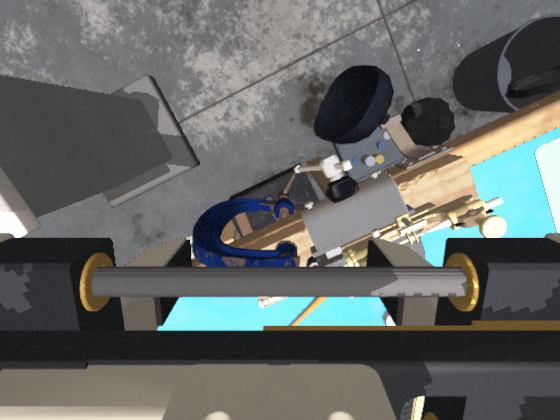

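The top view shows the tray at about (244,207) with its post to the right. The dock is at about (317,199), with its entry edge at x≈284 and the red stop near (335,199). Next I'll measure them.

```bash
cat >> h.py <<'E'
from scipy.spatial.transform import Rotation as R
def campose(c,obs=None):
    k=get_calibration(c)
    if c=='wrist':
        T=np.eye(4); T[:3,:3]=R.from_euler('xyz',obs['tcp_rot']).as_matrix(); T[:3,3]=obs['tool_pos']
        T=T@k['mount']; return k['mtx'],T[:3,:3],T[:3,3]
    return k['mtx'],R.from_euler('xyz',k['orientation']).as_matrix(),np.array(k['eye'])
def cast(c,uv,z,obs=None):
    K,Rm,e=campose(c,obs); uv=np.atleast_2d(uv).astype(float)
    d=np.c_[uv,np.ones(len(uv))]@np.linalg.inv(K).T@Rm.T
    return e+d*((z-e[2])/d[:,2])[:,None]
def proj(c,P,obs=None):
    K,Rm,e=campose(c,obs); p=(np.atleast_2d(P)-e)@Rm@K.T
    return p[:,:2]/p[:,2:]
E
python3 - <<'E'
from h import *
for c,(x0,y0,w,h),s in (('top',(215,170,145,60),5),('side',(220,165,100,130),5)):
    im=cv2.imread(f'pics/{c}0.png'); cr=cv2.resize(im[y0:y0+h,x0:x0+w],None,fx=s,fy=s,interpolation=cv2.INTER_CUBIC)
    if cr.shape[0]>600: cr=cv2.resize(cr,None,fx=.9,fy=.9)
    cv2.imwrite(f'pics/{c}0z.png',cr)
    hsv=cv2.cvtColor(im,cv2.COLOR_BGR2HSV)
    g=cv2.inRange(hsv,(45,90,30),(78,255,200)); g[:, :215]=0
    g[:y0]=0;g[y0+h:]=0;g[:,x0+w:]=0;g[:,:x0]=0
    cs,_=cv2.findContours(g,cv2.RETR_EXTERNAL,cv2.CHAIN_APPROX_NONE)
    for q in cs:
        if cv2.contourArea(q)>100:
            print(c,cv2.minAreaRect(q),cv2.contourArea(q))
            W=cast(c,q[:,0],13)[:,:2].astype(np.float32); print(' world z13',cv2.minAreaRect(W))
            print(cv2.boxPoints(cv2.minAreaRect(W)))
E
```

```text
top ((243.9500274658203, 206.34999084472656), (37.90092086791992, 24.183048248291016), 8.130102157592773) 761.0
 world z13 ((503.5987243652344, 128.093017578125), (135.14865112304688, 86.63924407958984), 81.03614044189453)
[[450.27933  68.09368]
 [535.8604   54.59429]
 [556.9181  188.09235]
 [471.33704 201.59174]]
side ((280.70526123046875, 260.960693359375), (35.61812210083008, 42.42455291748047), 7.594643592834473) 702.0
 world z13 ((506.5325012207031, 136.49148559570312), (138.7417755126953, 84.4152603149414), 81.29419708251953)
[[454.31113   74.30843 ]
 [537.7538    61.531273]
 [558.7539   198.67453 ]
 [475.31122  211.45169 ]]
```

View pics/top0z.png

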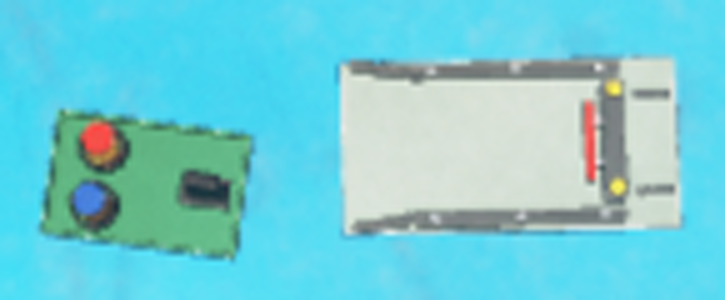

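View pics/side0z.png

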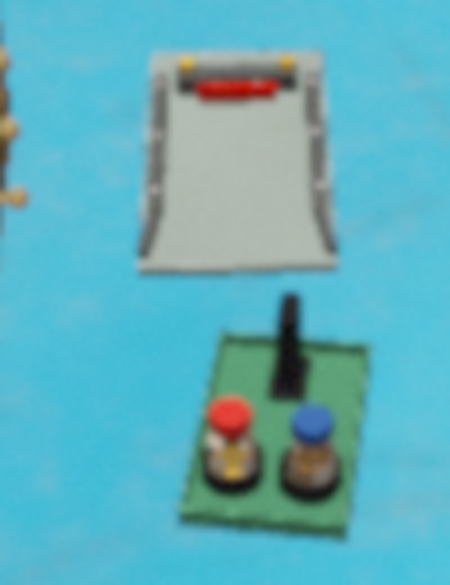

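```bash
python3 - <<'E'
from h import *
for c,(x0,y0,w,h) in (('top',(279,175,80,45)),('side',(245,170,60,60))):
    im=cv2.imread(f'pics/{c}0.png')
    hsv=cv2.cvtColor(im,cv2.COLOR_BGR2HSV); m=np.zeros(im.shape[:2],np.uint8)
    m[y0:y0+h,x0:x0+w]=255
    nb=(cv2.inRange(hsv,(80,120,90),(105,255,255))==0).astype(np.uint8)*255 & m
    nb=cv2.morphologyEx(nb,cv2.MORPH_OPEN,np.ones((3,3)))
    cs,_=cv2.findContours(nb,cv2.RETR_EXTERNAL,cv2.CHAIN_APPROX_NONE); q=max(cs,key=cv2.contourArea)
    W=cast(c,q[:,0],7)[:,:2].astype(np.float32); r=cv2.minAreaRect(W); print(c,r); print(cv2.boxPoints(r))
    red=cv2.inRange(hsv,(0,150,80),(8,255,255))|cv2.inRange(hsv,(172,150,80),(180,255,255)); red&=m
    ys,xs=np.nonzero(red); P=cast(c,np.c_[xs,ys],21)[:,:2]; print('red',len(P),P.min(0),P.max(0),P.mean(0))
# cabinet front in top
for z in (0,100,150): print(z,cast('top',[[295,150],[295,157],[262,160]],z)[:,:2].round(0))
E
```

```text
top ((529.1417236328125, -130.98521423339844), (125.88041687011719, 242.3509979248047), 0.2928522229194641)
[[ 465.583      -10.132996 ]
 [ 466.82166   -252.48083  ]
 [ 592.70044   -251.83743  ]
 [ 591.4618      -9.4895935]]
red 13 [ 502.58482639 -187.83832881] [ 552.82467159 -184.66054145] [ 525.72414559 -186.71577486]
side ((531.941162109375, -126.6259765625), (128.9564208984375, 250.41993713378906), 0.05584493279457092)
[[ 467.34097     -1.4789145]
 [ 467.585     -251.89873  ]
 [ 596.5414    -251.77304  ]
 [ 596.29736     -1.3532257]]
red 62 [ 503.40291032 -187.71273984] [ 559.35056062 -170.41647831] [ 532.63722332 -179.64919111]
0 [[711. -58.]
 [684. -57.]
 [675.  63.]]
100 [[682. -53.]
 [658. -53.]
 [649.  60.]]
150 [[668. -51.]
 [644. -50.]
 [636.  59.]]
```

```bash
cat >> h.py <<'E'
def plan(p1,R1,n,grip,p0=None,R0=None,dec=2):
    """rows in tool axes from now to target; straight line, even turn"""
    o=get_obs()
    p=np.array(o['tool_pos'] if p0 is None else p0,float); Rc=(R.from_euler('xyz',o['tcp_rot']) if R0 is None else R0)
    p1=np.array(p1,float); rows=[]
    for i in range(n):
        k=n-i
        dp=Rc.as_matrix().T@((p1-p)/k)
        rv=(Rc.inv()*R1).as_rotvec()/k
        r=np.r_[np.round(dp/20,dec),np.round(np.degrees(rv)/4,dec),grip]; rows.append(r)
        p=p+Rc.as_matrix()@(r[:3]*20); Rc=Rc*R.from_rotvec(np.radians(r[3:6]*4))
    return np.array(rows),p,Rc
def show(rows):
    for i in range(0,len(rows),8): print('['+', '.join(f'{v:g}' for v in rows[i:i+8].ravel()+0.)+']')
def down(yawdeg): return R.from_euler('xyz',[np.pi,0,np.radians(yawdeg)])
E
python3 - <<'E'
from h import *
rows,p,r=plan([515,-100,240],down(81),28,-1); show(rows); print(np.abs(rows[:,:6]).max(0))
E
```

```text
[-0.91, -0.7, -0.06, 0, 0, 0.65, -1, -0.94, -0.66, -0.06, 0, 0, 0.65, -1, -0.97, -0.61, -0.06, 0, 0, 0.65, -1, -0.99, -0.57, -0.06, 0, 0, 0.65, -1, -1.02, -0.52, -0.06, 0, 0, 0.65, -1, -1.04, -0.48, -0.06, 0, 0, 0.65, -1, -1.06, -0.43, -0.06, 0, 0, 0.65, -1, -1.08, -0.38, -0.06, 0, 0, 0.66, -1]
[-1.09, -0.33, -0.06, 0, 0, 0.65, -1, -1.11, -0.28, -0.06, 0, 0, 0.66, -1, -1.12, -0.23, -0.06, 0, 0, 0.65, -1, -1.13, -0.18, -0.06, 0, 0, 0.66, -1, -1.14, -0.13, -0.06, 0, 0, 0.65, -1, -1.14, -0.07, -0.06, 0, 0, 0.66, -1, -1.14, -0.02, -0.06, 0, 0, 0.65, -1, -1.14, 0.03, -0.06, 0, 0, 0.66, -1]
[-1.14, 0.08, -0.06, 0, 0, 0.65, -1, -1.13, 0.14, -0.06, 0, 0, 0.66, -1, -1.13, 0.19, -0.06, 0, 0, 0.65, -1, -1.12, 0.24, -0.06, 0, 0, 0.66, -1, -1.11, 0.29, -0.06, 0, 0, 0.65, -1, -1.09, 0.34, -0.06, 0, 0, 0.66, -1, -1.07, 0.39, -0.06, 0, 0, 0.65, -1, -1.06, 0.44, -0.06, 0, 0, 0.66, -1]
[-1.03, 0.48, -0.06, 0, 0, 0.65, -1, -1.01, 0.53, -0.07, 0, 0, 0.66, -1, -0.99, 0.58, -0.06, 0, 0.01, 0.65, -1, -0.96, 0.62, -0.07, -0.01, 0.01, 0.66, -1]
[1.14 0.7  0.07 0.01 0.01 0.66]
```

Request:
step_arm:
  moves: [-0.9,-0.7,-0.06,0,0,0.65,-1,-0.9,-0.65,-0.06,0,0,0.65,-1,-0.95,-0.6,-0.06,0,0,0.65,-1,-1,-0.55,-0.06,0,0,0.65,-1,-1,-0.5,-0.06,0,0,0.65,-1,-1,-0.45,-0.06,0,0,0.65,-1,-1,-0.4,-0.06,0,0,0.65,-1,-1,-0.35,-0.06,0,0,0.65,-1]

```text
time: 0.82
tool_pos: [307.0, 309.4, 212.8]
tcp_rot: [-3.135, -0.001, 2.32]
contact_force: [0.6, 0.8, 0.3]
grip_width: 91.8
```

Request:
step_arm:
  moves: [-1,-0.3,-0.06,0,0,0.65,-1,-1,-0.25,-0.06,0,0,0.65,-1,-1,-0.2,-0.06,0,0,0.65,-1,-1,-0.15,-0.06,0,0,0.65,-1,-1,-0.1,-0.06,0,0,0.65,-1,-1,-0.05,-0.06,0,0,0.65,-1,-1,0,-0.06,0,0,0.65,-1,-1,0.05,-0.06,0,0,0.65,-1]

```text
time: 1.48
tool_pos: [380.2, 155.5, 221.9]
tcp_rot: [-3.133, 0.002, 1.938]
contact_force: [0.4, -0.2, 0.2]
grip_width: 91.8
```

```bash
python3 - <<'E'
from h import *
o=get_obs(); print(o['time'],np.round(o['tool_pos'],1),np.degrees(o['tcp_rot']).round(1),np.round(o['joint_positions'],2))
rows,p,r=plan([515,-100,240],down(81),16,-1); show(rows); print(np.abs(rows[:,:6]).max(0))
E
```

```text
1.4833 [380.2 155.5 221.9] [-1.795e+02  1.000e-01  1.110e+02] [ 0.2   0.12  1.77 -0.    1.26 -0.16]
[-0.9, 0.11, -0.06, -0.01, 0, 0.47, -1, -0.89, 0.13, -0.06, -0.01, 0, 0.47, -1, -0.89, 0.16, -0.05, -0.01, 0, 0.47, -1, -0.88, 0.19, -0.06, -0.01, 0, 0.47, -1, -0.87, 0.22, -0.05, -0.01, 0, 0.47, -1, -0.87, 0.25, -0.05, -0.01, 0.01, 0.47, -1, -0.86, 0.28, -0.06, -0.01, 0, 0.47, -1, -0.85, 0.31, -0.05, 0, 0.01, 0.47, -1]
[-0.84, 0.34, -0.06, -0.01, 0, 0.47, -1, -0.83, 0.36, -0.06, 0, 0.01, 0.47, -1, -0.81, 0.39, -0.06, -0.01, 0, 0.47, -1, -0.8, 0.42, -0.05, 0, 0.01, 0.47, -1, -0.79, 0.44, -0.06, -0.01, 0, 0.47, -1, -0.77, 0.47, -0.05, 0, 0.01, 0.47, -1, -0.75, 0.49, -0.06, -0.01, 0, 0.47, -1, -0.74, 0.52, -0.05, 0, 0.01, 0.46, -1]
[0.9  0.52 0.06 0.01 0.01 0.47]
```

Request:
step_arm:
  moves: [-0.9,0.1,-0.06,-0.01,0,0.48,-1,-0.9,0.13,-0.06,-0.01,0,0.48,-1,-0.9,0.16,-0.06,-0.01,0,0.48,-1,-0.9,0.19,-0.06,-0.01,0,0.48,-1,-0.9,0.22,-0.06,-0.01,0,0.48,-1,-0.9,0.25,-0.06,-0.01,0,0.48,-1,-0.9,0.28,-0.06,-0.01,0,0.48,-1,-0.9,0.3,-0.06,0,0,0.48,-1]

```text
time: 2.15
tool_pos: [447.8, 15.5, 230.9]
tcp_rot: [-3.135, 0.003, 1.654]
contact_force: [0.0, -0.2, 0.0]
grip_width: 91.7
```

Request:
step_arm:
  moves: [-0.85,0.34,-0.06,0,0,0.48,-1,-0.85,0.37,-0.06,0,0,0.48,-1,-0.83,0.4,-0.06,0,0,0.48,-1,-0.8,0.42,-0.06,0,0,0.48,-1,-0.8,0.45,-0.06,0,0,0.48,-1,-0.8,0.47,-0.06,0,0,0.48,-1,-0.5,0.3,-0.06,0,0,0.48,-1,0,0,0,0,0,0,-1]

```text
time: 2.82
tool_pos: [502.9, -102.8, 237.6]
tcp_rot: [-3.132, 0.005, 1.402]
contact_force: [0.2, 0.2, -0.3]
grip_width: 92.0
```

```bash
python3 - <<'E'
from h import *
import json
o=get_obs(); print(o['time'],np.round(o['tool_pos'],1),np.degrees(o['tcp_rot']).round(1),np.round(o['joint_positions'],2),np.abs(o['dq']).max())
save('w1',capture('wrist')); json.dump({k:np.array(o[k]).tolist() for k in('tool_pos','tcp_rot')},open('w1.json','w'))
E
```

```text
2.8167 [ 502.9 -102.8  237.6] [-179.5    0.3   80.3] [-0.35  0.3   1.49 -0.01  1.35 -0.18] 0.022176591146958535
```

View pics/w1.png

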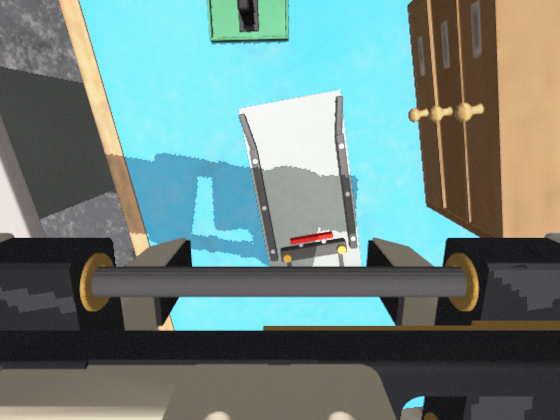

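The wrist view shows the whole lane: the entry edge runs from (238,110) to (341,91), the red pad is at (312,238), and the tray's nose edge is near row 41. I'll zoom in to pick the edges.

```bash
python3 - <<'E'
import cv2
im=cv2.imread('pics/w1.png')
cv2.imwrite('pics/w1a.png',cv2.resize(im[80:275,225:375],None,fx=3,fy=3,interpolation=cv2.INTER_CUBIC))
cv2.imwrite('pics/w1b.png',cv2.resize(im[225:275,265:365],None,fx=8,fy=8,interpolation=cv2.INTER_CUBIC))
cv2.imwrite('pics/w1c.png',cv2.resize(im[0:50,200:300],None,fx=8,fy=8,interpolation=cv2.INTER_CUBIC))
E
```

```text
(no output)
```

View pics/w1a.png

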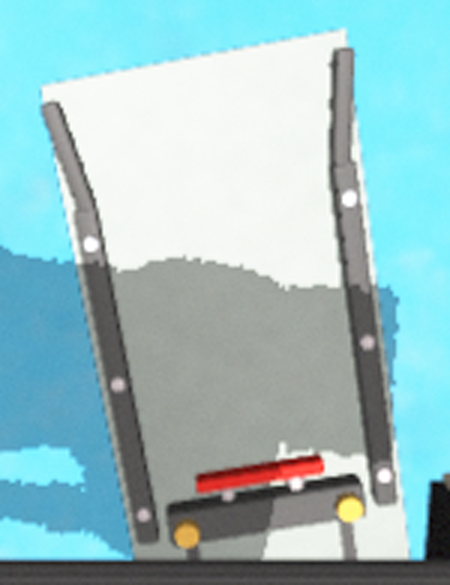

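View pics/w1b.png

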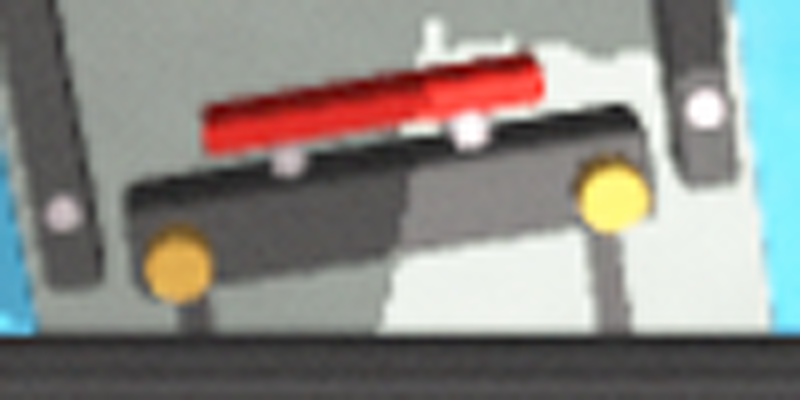

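View pics/w1c.png

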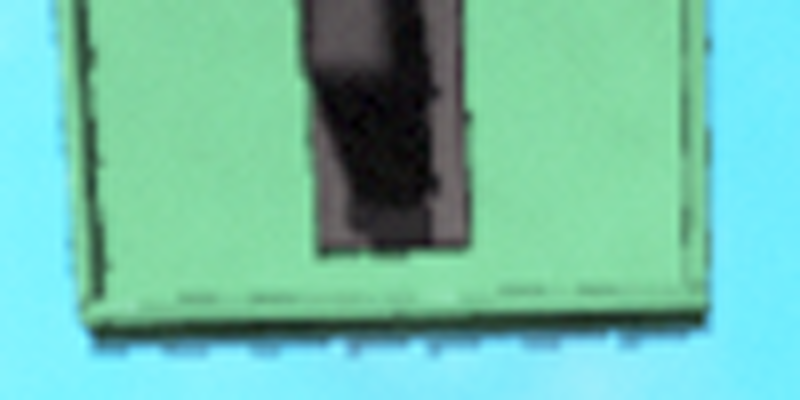

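```bash
cat > meas.py <<'E'
from h import *
import json
o=json.load(open('w1.json'))
im=cv2.imread('pics/w1.png'); hsv=cv2.cvtColor(im,cv2.COLOR_BGR2HSV)
# plate outline: not-blue pixels in each row/col between guesses
def C(uv,z): return cast('wrist',uv,z,o)[:,:2].round(1)
print('entry',C([[239,109.3],[340,90]],7).tolist())
print('rails L',C([[257.3,149.3],[277.3,258.3]],17).tolist(),'R z7',C([[336,140],[350,245]],7).tolist(),'R z17',C([[336,140],[350,245]],17).tolist())
print('pad top',C([[290.6,240.9],[332.5,233.1]],21.5).tolist(),'pad bot',C([[290.6,238.1],[331.3,231.9]],9.5).tolist())
print('tray nose top',C([[211.2,39.7],[288.1,38.5]],13).tolist(),'bot',C([[212,42],[288,40.5]],0).tolist())
# rail screws centre at z=17
print('screws L',C([[225+91/3,80+243/3],[225+118/3,80+384/3],[225+144/3,80+514/3]],17).tolist(),'R',C([[225+349/3,80+198/3],[225+367/3,80+341/3],[225+384/3,80+475/3]],17).tolist())
E
python3 meas.py
```

```text
entry [[467.9, -11.4], [590.4, -10.0]]
rails L [[481.8, -61.2], [481.6, -205.6]] R z7 [[578.6, -66.9], [580.0, -206.9]] R z17 [[577.1, -66.2], [578.5, -202.7]]
pad top [[503.0, -182.7], [557.5, -181.0]] pad bot [[503.2, -183.3], [557.5, -183.5]]
tray nose top [[452.6, 67.4], [538.4, 53.8]] bot [[450.9, 68.2], [538.6, 54.7]]
screws L [[476.8, -74.7], [477.0, -135.0], [477.7, -195.0]] R [[582.5, -74.3], [582.9, -134.0], [583.3, -194.2]]
```

```bash
python3 - <<'E'
from h import *
rows,p,r=plan([499.4,88.7,125],down(81.25),12,-1); show(rows)
import json
o=json.load(open('w1.json')); print(cast('wrist',[[239.75,31],[258.75,31]],4,o))
E
```

```text
[0.78, -0.14, 0.47, -0.01, 0, -0.02, -1, 0.78, -0.14, 0.47, -0.01, 0.01, -0.02, -1, 0.78, -0.14, 0.47, -0.01, 0, -0.02, -1, 0.78, -0.14, 0.47, -0.01, 0.01, -0.02, -1, 0.78, -0.14, 0.47, -0.01, 0, -0.02, -1, 0.79, -0.13, 0.46, -0.01, 0.01, -0.01, -1, 0.78, -0.13, 0.47, -0.01, 0, -0.02, -1, 0.79, -0.13, 0.47, -0.01, 0.01, -0.01, -1]
[0.78, -0.14, 0.46, -0.02, 0, -0.02, -1, 0.79, -0.13, 0.47, -0.01, 0.01, -0.01, -1, 0.78, -0.14, 0.46, -0.02, 0, -0.02, -1, 0.79, -0.13, 0.47, -0.01, 0.01, -0.01, -1]
[[485.48794656  72.97279758   4.        ]
 [506.97601079  69.26485934   4.        ]]
```

Request:
step_arm:
  moves: [0.8,-0.14,0.47,-0.01,0.01,-0.02,-1,0.8,-0.14,0.47,-0.01,0.01,-0.02,-1,0.8,-0.14,0.47,-0.01,0.01,-0.02,-1,0.8,-0.14,0.47,-0.01,0.01,-0.02,-1,0.8,-0.14,0.47,-0.01,0.01,-0.02,-1,0.8,-0.14,0.47,-0.01,0.01,-0.02,-1,0.8,-0.14,0.47,-0.01,0.01,-0.02,-1,0.8,-0.14,0.47,-0.01,0.01,-0.02,-1]

```text
time: 3.53
tool_pos: [495.8, 37.6, 160.6]
tcp_rot: [-3.138, -0.003, 1.422]
contact_force: [-0.2, -0.4, 0.0]
grip_width: 91.8
```

Request:
step_arm:
  moves: [0.8,-0.14,0.47,-0.01,0,-0.02,-1,0.8,-0.14,0.47,-0.01,0,-0.02,-1,0.8,-0.14,0.47,-0.01,0,-0.02,-1,0.8,-0.14,0.47,-0.01,0,-0.02,-1,0,0,0,0,0,0,-1]

```text
time: 3.95
tool_pos: [486.9, 113.3, 120.3]
tcp_rot: [-3.135, -0.005, 1.439]
contact_force: [0.1, 0.4, -0.0]
grip_width: 91.7
```

```bash
python3 - <<'E'
from h import *
import json
o=get_obs(); print(o['time'],np.round(o['tool_pos'],1),np.degrees(o['tcp_rot']).round(2),np.abs(o['dq']).max())
save('w2',capture('wrist')); json.dump({k:np.array(o[k]).tolist() for k in('tool_pos','tcp_rot')},open('w2.json','w'))
E
```

```text
3.95 [486.9 113.3 120.3] [-179.61   -0.28   82.42] 0.03216000338659324
```

View pics/w2.png

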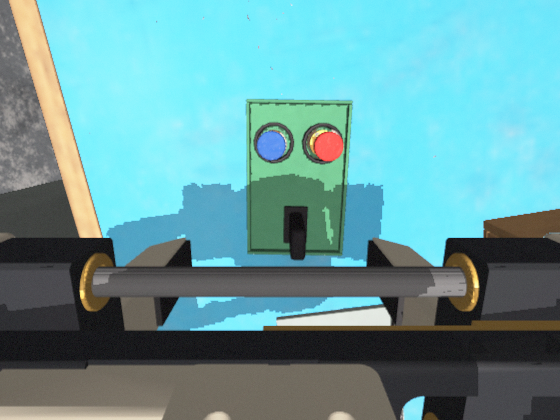

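The view shows the whole tray, with rim corners near (247,100), (351,101), (343,254) and (248,253). The post stands at (295,235) and both bottles are upright.

```bash
python3 - <<'E'
import cv2
im=cv2.imread('pics/w2.png')
cv2.imwrite('pics/w2a.png',cv2.resize(im[85:270,230:370],None,fx=3.2,fy=3.2,interpolation=cv2.INTER_CUBIC))
E
```

```text
(no output)
```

View pics/w2a.png

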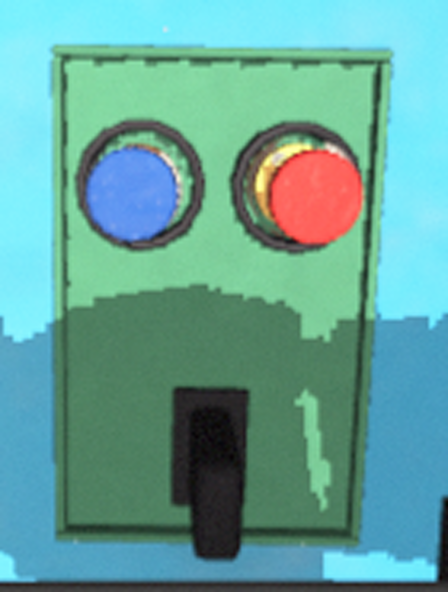

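```bash
python3 - <<'E'
from h import *
import json
o=json.load(open('w2.json'))
im=cv2.imread('pics/w2.png'); hsv=cv2.cvtColor(im,cv2.COLOR_BGR2HSV)
m=cv2.inRange(hsv,(80,110,40),(105,255,255))==0; m=m.astype(np.uint8)*255
roi=np.zeros_like(m); roi[90:262,235:365]=255; m&=roi
m=cv2.morphologyEx(m,cv2.MORPH_OPEN,np.ones((5,5)))
cs,_=cv2.findContours(m,cv2.RETR_EXTERNAL,cv2.CHAIN_APPROX_NONE); q=max(cs,key=cv2.contourArea)
for z in (0,13):
    W=cast('wrist',q[:,0],z,o)[:,:2].astype(np.float32); r=cv2.minAreaRect(W); print(z,r,cv2.boxPoints(r).tolist())
E
```

```text
0 ((504.7774658203125, 126.14321899414062), (148.94688415527344, 93.10932922363281), 81.69319152832031) [[447.9517517089844, 59.177024841308594], [540.084228515625, 45.72517395019531], [561.6031494140625, 193.10940551757812], [469.470703125, 206.56126403808594]]
13 ((504.44818115234375, 128.47821044921875), (142.4606475830078, 89.05463409423828), 81.69318389892578) [[450.0970764160156, 64.42822265625], [538.2174682617188, 51.562156677246094], [558.79931640625, 192.5281982421875], [470.67889404296875, 205.39425659179688]]
```

```bash
python3 - <<'E'
from h import *
import json
o=json.load(open('w2.json'))
print(cast('wrist',[[290.3,258.7],[305,258.7]],62,o), cast('wrist',[[230+172/3.2,85+388/3.2],[230+248/3.2,85+388/3.2]],4,o),cast('wrist',[[230+140/3.2,85+185/3.2],[230+290/3.2,85+187/3.2]],16,o))
rows,p,r=plan([498.6,88.4,70],down(81.5),7,-1); show(rows)
E
```

```text
[[491.3018693   78.76999107  62.        ]
 [502.71138543  77.2866503   62.        ]] [[490.26437303 107.0942705    4.        ]
 [512.27658876 104.20573922   4.        ]] [[489.22374533 166.58579718  16.        ]
 [528.86947001 160.80122703  16.        ]]
[-0.16, 0.1, 0.36, -0.01, -0.01, 0.03, -1, -0.16, 0.1, 0.36, -0.01, -0.01, 0.03, -1, -0.16, 0.11, 0.37, -0.01, -0.01, 0.03, -1, -0.16, 0.1, 0.36, -0.01, -0.01, 0.04, -1, -0.16, 0.11, 0.37, -0.01, -0.01, 0.03, -1, -0.16, 0.1, 0.36, -0.02, -0.01, 0.04, -1, -0.15, 0.11, 0.37, -0.01, 0, 0.03, -1]
```

Request:
step_arm:
  moves: [-0.16,0.1,0.36,-0.01,-0.01,0.03,-1,-0.16,0.1,0.36,-0.01,-0.01,0.03,-1,-0.16,0.1,0.36,-0.01,-0.01,0.03,-1,-0.16,0.1,0.36,-0.01,-0.01,0.03,-1,-0.16,0.1,0.36,-0.01,-0.01,0.03,-1,-0.16,0.1,0.3,-0.01,-0.01,0.03,-1,0,0,0,0,0,0,-1]

```text
time: 4.58
tool_pos: [497.8, 87.0, 76.4]
tcp_rot: [3.14, 0.001, 1.424]
contact_force: [0.8, -0.3, -0.9]
grip_width: 91.8
```

```bash
python3 - <<'E'
from h import *
o=get_obs(); print(o['time'],np.round(o['tool_pos'],1),np.degrees(o['tcp_rot']).round(2),np.abs(o['dq']).max())
rows,p,r=plan([498.6,88.4,25],down(81.5),7,-1); show(rows)
E
```

```text
4.5833 [497.8  87.   76.4] [1.7991e+02 3.0000e-02 8.1600e+01] 0.010161612410027844
[0.01, 0, 0.37, 0, 0, 0, -1, 0.01, 0, 0.37, 0, 0, 0, -1, 0.01, 0, 0.37, 0, 0, 0, -1, 0.01, 0.01, 0.37, 0.01, 0, 0.01, -1, 0.01, 0, 0.36, 0, 0, 0, -1, 0.01, 0.01, 0.37, 0.01, 0, 0.01, -1, 0.01, 0, 0.36, 0, 0.01, 0, -1]
```

Request:
step_arm:
  moves: [0.01,0.01,0.36,0,0,0,-1,0.01,0.01,0.36,0,0,0,-1,0.01,0.01,0.36,0,0,0,-1,0.01,0.01,0.36,0,0,0,-1,0.01,0,0.36,0,0,0,-1,0,0,0.36,0,0,0,-1,0,0,0.3,0,0,0,-1,0,0,0,0,0,0,-1]

```text
time: 5.25
tool_pos: [498.8, 87.6, 21.4]
tcp_rot: [3.141, 0.001, 1.423]
contact_force: [-0.6, -1.1, -0.7]
grip_width: 92.0
```

Request:
step_arm:
  moves: [0,0,-0.16,0,0,0,-1,0,0,0,0,0,0,-1]

```text
time: 5.42
tool_pos: [498.5, 87.8, 24.2]
tcp_rot: [-3.141, 0.001, 1.424]
contact_force: [0.1, -0.2, -0.1]
grip_width: 92.0
```

Request:
step_arm:
  moves: [0,0,0,0,0,0,0,0,0,0,0,0,0,0.5,0,0,0,0,0,0,1,0,0,0,0,0,0,1,0,0,0,0,0,0,1,0,0,0,0,0,0,1]

```text
time: 5.92
tool_pos: [499.8, 87.9, 26.1]
tcp_rot: [3.138, 0.0, 1.424]
contact_force: [1.2, 1.1, 0.5]
grip_width: 56.6
```

Request:
step_arm:
  moves: [0,0,0.04,0,0,0,1,0,0,0,0,0,0,1,0,0,0,0,0,0,1,0,0,0,0,0,0,1,0,0,0,0,0,0,1,0,0,0,0,0,0,1]

```text
time: 6.42
tool_pos: [499.8, 87.8, 25.2]
tcp_rot: [3.139, 0.0, 1.424]
contact_force: [-0.4, -0.2, -0.3]
grip_width: 16.5
```

Request:
step_arm:
  moves: [0,0,0,0,0,0,1,0,0,0,0,0,0,1,0,0,0,0,0,0,1,0,0,0,0,0,0,1]

```text
time: 6.75
tool_pos: [499.0, 87.8, 25.2]
tcp_rot: [3.14, 0.001, 1.424]
contact_force: [-0.5, -0.3, 0.7]
grip_width: 11.5
```

```bash
cat >> h.py <<'E'
def st():
    a=[get_obs() for _ in range(3)]
    o=a[-1]; print(round(o['time'],2),np.round(o['tool_pos'],2),np.degrees(o['tcp_rot']).round(2),'F',np.round(o['contact_force'],1),'M',np.round(o['moment'],2),'g',round(o['grip_width'],1)); return o
E
python3 -c "
from h import *
st()"
```

```text
6.75 [499.03  87.83  25.2 ] [1.7991e+02 3.0000e-02 8.1610e+01] F [-0.5 -0.3  0.7] M [-0.09  0.23  0.1 ] g 11.5
```

```bash
python3 -c "
from h import *
rows,p,r=plan([528.7,37.3,25.2],down(90.5),14,1); show(rows)"
```

```text
[-0.16, 0.13, 0, 0, 0, -0.16, 1, -0.16, 0.13, 0, 0, 0, -0.16, 1, -0.17, 0.13, 0, 0, 0, -0.16, 1, -0.17, 0.13, 0, 0, 0, -0.16, 1, -0.17, 0.12, 0, 0, 0, -0.16, 1, -0.17, 0.12, 0, 0, 0, -0.16, 1, -0.17, 0.12, 0, 0, 0, -0.16, 1, -0.17, 0.12, 0, 0, 0, -0.16, 1]
[-0.17, 0.12, 0, 0, 0, -0.16, 1, -0.18, 0.11, 0, 0, 0, -0.16, 1, -0.18, 0.11, 0, 0.01, 0, -0.16, 1, -0.18, 0.11, 0, 0, 0, -0.15, 1, -0.18, 0.11, 0, 0.01, 0.01, -0.16, 1, -0.18, 0.1, 0, 0, 0, -0.15, 1]
```

Request:
step_arm:
  moves: [-0.16,0.13,0,0,0,-0.16,1,-0.16,0.13,0,0,0,-0.16,1,-0.16,0.13,0,0,0,-0.16,1,-0.16,0.13,0,0,0,-0.16,1]

```text
time: 7.08
tool_pos: [504.6, 77.6, 25.2]
tcp_rot: [-3.136, -0.004, 1.471]
contact_force: [-4.3, 6.7, 4.8]
grip_width: 12.1
```

```bash
python3 -c "
from h import *
st()
rows,p,r=plan([528.7,37.3,25.2],down(90.5),10,1); show(rows)"
```

```text
7.08 [504.56  77.56  25.19] [-179.7    -0.26   84.31] F [-4.3  6.7  4.8] M [0.8  0.66 0.1 ] g 12.1
[-0.19, 0.14, 0, -0.01, -0.01, -0.15, 1, -0.19, 0.14, 0, -0.01, -0.01, -0.16, 1, -0.19, 0.14, 0, -0.01, -0.01, -0.15, 1, -0.19, 0.13, 0, -0.01, -0.01, -0.16, 1, -0.19, 0.13, 0, -0.01, 0, -0.15, 1, -0.2, 0.13, 0, 0, -0.01, -0.16, 1, -0.2, 0.13, 0, -0.01, 0, -0.15, 1, -0.2, 0.12, 0, 0, -0.01, -0.16, 1]
[-0.2, 0.12, 0, -0.01, 0, -0.15, 1, -0.2, 0.13, -0.01, 0, -0.01, -0.16, 1]
```

Request:
step_arm:
  moves: [-0.18,0.14,-0.02,0,0,-0.16,1,-0.18,0.14,-0.02,0,0,-0.16,1,-0.18,0.14,0,0,0,-0.16,1,-0.18,0.13,0,0,0,-0.16,1]

```text
time: 7.42
tool_pos: [511.8, 64.1, 25.3]
tcp_rot: [-3.13, -0.008, 1.521]
contact_force: [-5.3, 6.2, 4.3]
grip_width: 11.6
```

```bash
python3 -c "
from h import *
st()
rows,p,r=plan([528.7,37.3,25.2],down(90.5),6,1); show(rows)"
```

```text
7.42 [511.81  64.1   25.34] [-179.34   -0.46   87.13] F [-5.3  6.2  4.3] M [0.83 0.59 0.16] g 11.6
[-0.22, 0.15, 0, -0.03, -0.02, -0.14, 1, -0.22, 0.15, 0, -0.03, -0.02, -0.14, 1, -0.22, 0.15, 0, -0.03, -0.02, -0.14, 1, -0.22, 0.15, 0, -0.02, -0.02, -0.14, 1, -0.22, 0.14, 0, -0.03, -0.02, -0.14, 1, -0.22, 0.14, -0.01, -0.02, -0.02, -0.14, 1]
```

Request:
step_arm:
  moves: [-0.2,0.15,-0.03,-0.04,-0.03,-0.15,1,-0.2,0.15,-0.03,-0.04,-0.03,-0.15,1,-0.2,0.15,-0.02,-0.04,-0.03,-0.15,1,-0.2,0.15,-0.02,-0.04,-0.03,-0.15,1]

```text
time: 7.75
tool_pos: [523.2, 45.8, 25.6]
tcp_rot: [-3.139, 0.001, 1.567]
contact_force: [-0.0, 0.6, -5.9]
grip_width: 12.1
```

```bash
python3 -c "
from h import *
st()
rows,p,r=plan([528.7,37.3,25.2],down(90.5),6,1); show(rows)"
```

```text
7.75 [523.21  45.81  25.59] [-1.7986e+02  7.0000e-02  8.9790e+01] F [-0.   0.6 -5.9] M [-0.01  0.06  0.11] g 12.1
[-0.07, 0.05, 0, -0.01, 0, -0.03, 1, -0.07, 0.05, 0, -0.01, 0, -0.03, 1, -0.07, 0.04, 0, 0, 0, -0.03, 1, -0.07, 0.04, 0.01, -0.01, 0.01, -0.03, 1, -0.07, 0.05, 0, 0, 0, -0.03, 1, -0.08, 0.04, 0.01, -0.01, 0.01, -0.03, 1]
```

Request:
step_arm:
  moves: [-0.1,0.07,0.01,-0.01,0,-0.04,1,-0.1,0.06,0,-0.01,0,-0.04,1,-0.1,0.06,0,-0.01,0,-0.04,1,-0.05,0.03,0,0,0,0,1]

```text
time: 8.08
tool_pos: [528.1, 37.8, 25.2]
tcp_rot: [-3.141, 0.0, 1.575]
contact_force: [-1.1, 2.3, -3.2]
grip_width: 12.0
```

```bash
python3 -c "
from h import *
o=st()
import json
save('w3',capture('wrist')); json.dump({k:np.array(o[k]).tolist() for k in('tool_pos','tcp_rot')},open('w3.json','w'))
save('side3',capture('side'))
im=cv2.imread('pics/side3.png')
cv2.imwrite('pics/side3z.png',cv2.resize(im[150:300,210:330],None,fx=4,fy=4,interpolation=cv2.INTER_CUBIC))
"
```

```text
8.08 [528.15  37.76  25.2 ] [-1.7995e+02  1.0000e-02  9.0270e+01] F [-1.1  2.3 -3.2] M [0.34 0.26 0.05] g 12.0
```

View pics/w3.png

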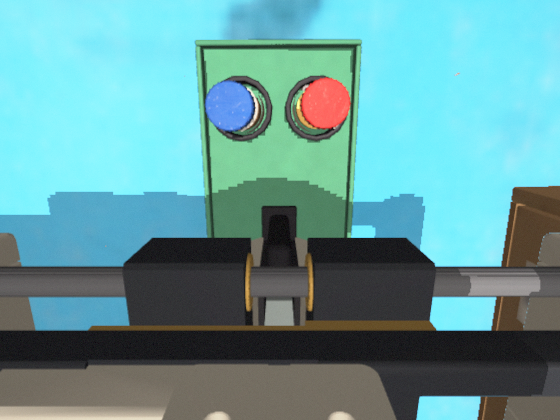

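View pics/side3z.png

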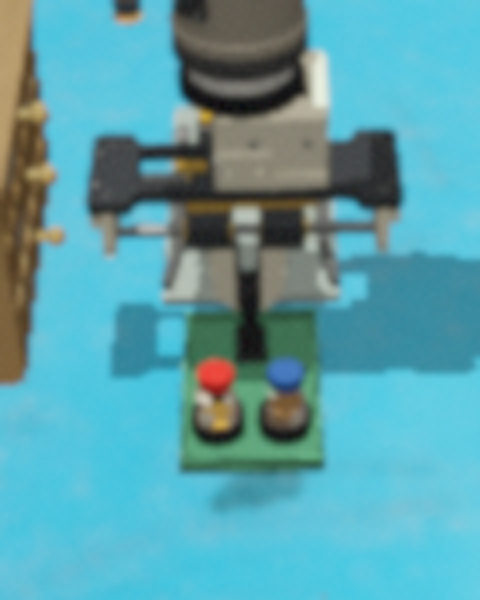

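```bash
python3 - <<'E'
from h import *
import json
o=json.load(open('w3.json'))
im=cv2.imread('pics/w3.png')
cv2.imwrite('pics/w3a.png',cv2.resize(im[30:90,185:375],None,fx=4,fy=4,interpolation=cv2.INTER_CUBIC))
hsv=cv2.cvtColor(im,cv2.COLOR_BGR2HSV)
g=cv2.inRange(hsv,(40,60,20),(80,255,255))
# tail edge: first green row for columns; sides: first/last green col for rows
cols=np.arange(205,355,3); top=[np.nonzero(g[20:80,c])[0][0]+20 for c in cols]
T=cast('wrist',np.c_[cols,top],13,o)[:,:2]; print('tail fit',np.polyfit(T[:,0],T[:,1],1),T[:,1].mean())
rows=np.arange(60,230,5)
L=[np.nonzero(g[r,150:250])[0][0]+150 for r in rows]; Rr=[np.nonzero(g[r,320:400])[0][-1]+320 for r in rows]
for n,c,zz in(('L',L,13),('R',Rr,13)):
    W=cast('wrist',np.c_[c,rows],zz,o)[:,:2]; k=np.polyfit(W[:,1],W[:,0],1); print(n,k, 'x@y=80',np.polyval(k,80), 'x@37.8',np.polyval(k,37.8))
E
```

```text
tail fit [4.63892712e-03 1.46845377e+02] 149.29377552920246
L [-9.94708271e-03  4.84959592e+02] x@y=80 484.16382540577746 x@37.8 484.58359229625853
R [-7.06559128e-03  5.72736151e+02] x@y=80 572.1709037413508 x@37.8 572.4690716934144
```

View pics/w3a.png

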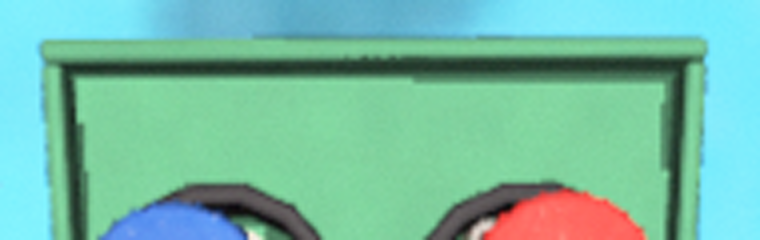

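```bash
cat >> h.py <<'E'
D0=np.array([529.0,-10.7]); DY=-89.5; DV=np.array([np.cos(np.radians(DY)),np.sin(np.radians(DY))])
LAT=-0.3; GX=111.5; GZ=25.2
def tcp(Xt,zt,th):
    """tail lower edge at dock x=Xt, height zt, nose-up th deg -> TCP pose"""
    c,s=np.cos(np.radians(th)),np.sin(np.radians(th))
    X=Xt+GX*c-GZ*s; z=zt+GX*s+GZ*c
    xy=D0+DV*X+LAT*np.array([1.0,0.009])
    Rm=down(DY+180)*R.from_rotvec([0,-np.radians(th),0])
    return np.r_[xy,z],Rm
def tray_now():
    o=st(); p=np.array(o['tool_pos']); Rm=R.from_euler('xyz',o['tcp_rot'])
    rv=(down(DY+180).inv()*Rm).as_rotvec(); th=-np.degrees(rv[1])
    c,s=np.cos(np.radians(th)),np.sin(np.radians(th))
    X=(p[:2]-D0)@DV; lat=(p[:2]-D0)@np.array([-DV[1],DV[0]])-LAT
    print('tail X %.1f z %.2f th %.2f  lat %.2f  roll %.2f yaw %.2f'%(X-GX*c+GZ*s,p[2]-GX*s-GZ*c,th,lat,np.degrees(rv[0]),np.degrees(rv[2])))
    return X-GX*c+GZ*s,p[2]-GX*s-GZ*c,th
def path(wps,g=1,dec=2):
    """wps: list of (Xt,zt,th,n)"""
    Xt,zt,th=tray_now(); out=[]; p=R0=None
    for (a,b,t,n) in wps:
        for i in range(n):
            f=(i+1)/n; tp,tR=tcp(Xt+(a-Xt)*f,zt+(b-zt)*f,th+(t-th)*f)
            r,p,R0=plan(tp,tR,1,g,p,R0,dec); out.append(r[0])
        Xt,zt,th=a,b,t
    show(np.array(out))
E
python3 -c "
from h import *
path([(-160,-0.1,8.5,16)])"
```

```text
8.18 [528.23  37.61  25.22] [-1.7997e+02  4.0000e-02  9.0270e+01] F [-0.1 -0.1 -3.5] M [-0.09  0.06  0.07] g 12.1
tail X -159.8 z -0.05 th 0.04  lat -0.05  roll 0.03 yaw 0.23
[0.01, 0, -0.05, -0.01, -0.13, -0.06, 1, 0.01, 0, -0.05, 0, -0.13, 0, 1, 0.02, 0, -0.05, 0, -0.14, 0, 1, 0.01, 0, -0.06, 0, -0.13, 0, 1, 0.01, 0, -0.05, 0, -0.13, 0, 1, 0.02, 0, -0.05, 0, -0.13, 0, 1, 0.01, 0, -0.05, 0, -0.14, 0, 1, 0.01, 0, -0.05, 0, -0.13, 0, 1]
[0.01, 0, -0.05, 0, -0.13, 0, 1, 0.02, 0, -0.05, 0, -0.13, 0, 1, 0.01, 0, -0.05, 0, -0.13, 0, 1, 0.01, 0, -0.06, 0, -0.14, 0, 1, 0.01, 0, -0.05, 0, -0.13, 0, 1, 0.02, 0, -0.05, 0, -0.13, 0, 1, 0.01, 0, -0.05, 0, -0.13, 0, 1, 0.01, 0, -0.05, 0, -0.14, 0, 1]
```

Request:
step_arm:
  moves: [0.01,0,-0.05,0,-0.13,-0.03,1,0.01,0,-0.05,0,-0.13,-0.02,1,0.01,0,-0.05,0,-0.13,0,1,0.02,0,-0.05,0,-0.13,0,1]

```text
time: 8.52
tool_pos: [528.4, 38.2, 29.3]
tcp_rot: [-3.141, 0.04, 1.578]
contact_force: [-1.2, -0.9, -2.6]
grip_width: 12.1
```

```bash
python3 -c "
from h import *
path([(-160,-0.1,8.5,12)])"
```

```text
8.52 [528.38  38.21  29.28] [-179.98    2.31   90.41] F [-1.2 -0.9 -2.6] M [-0.17  0.18  0.01] g 12.1
tail X -159.3 z -0.40 th 2.31  lat 0.11  roll 0.02 yaw 0.09
[0.01, -0.01, -0.05, -0.01, -0.13, -0.02, 1, 0.02, 0, -0.05, 0, -0.13, 0, 1, 0.01, 0, -0.05, 0, -0.13, 0, 1, 0.02, 0, -0.06, 0, -0.13, 0, 1, 0.01, 0, -0.05, 0, -0.12, 0, 1, 0.02, 0, -0.05, 0, -0.13, 0, 1, 0.01, 0, -0.05, 0, -0.13, 0, 1, 0.01, 0, -0.05, 0, -0.13, 0, 1]
[0.02, 0, -0.05, 0, -0.13, 0, 1, 0.01, 0, -0.06, 0, -0.13, 0, 1, 0.02, 0, -0.05, 0, -0.13, 0, 1, 0.01, 0, -0.05, 0, -0.13, 0, 1]
```

Request:
step_arm:
  moves: [0.01,0,-0.06,0,-0.13,-0.01,1,0.02,0,-0.05,0,-0.13,0,1,0.01,0,-0.06,0,-0.13,0,1,0.02,0,-0.05,0,-0.13,0,1,0.01,0,-0.05,0,-0.13,0,1,0.02,0,-0.06,0,-0.13,0,1]

```text
time: 9.02
tool_pos: [528.5, 40.6, 36.6]
tcp_rot: [3.141, 0.102, 1.58]
contact_force: [0.3, -1.7, -4.0]
grip_width: 11.8
```

```bash
python3 -c "
from h import *
path([(-160,-0.1,8.5,6)])"
```

```text
9.02 [528.49  40.56  36.61] [179.99   5.85  90.52] F [ 0.3 -1.7 -4. ] M [-0.14  0.13  0.02] g 11.8
tail X -159.6 z 0.19 th 5.85  lat 0.23  roll -0.02 yaw -0.02
[0.01, -0.01, -0.04, 0, -0.11, 0, 1, 0.02, 0, -0.04, 0, -0.11, 0, 1, 0.01, 0, -0.04, 0, -0.11, 0, 1, 0.01, 0, -0.04, 0, -0.11, 0, 1, 0.02, 0, -0.04, 0, -0.11, 0, 1, 0.01, 0, -0.05, 0, -0.11, 0, 1]
```

Request:
step_arm:
  moves: [0.01,0,-0.04,0,-0.12,0,1,0.02,0,-0.04,0,-0.12,0,1,0.01,0,-0.04,0,-0.12,0,1,0.01,0,-0.04,0,-0.12,0,1,0.02,0,-0.04,0,-0.12,0,1]

```text
time: 9.43
tool_pos: [528.6, 42.1, 41.2]
tcp_rot: [3.141, 0.149, 1.58]
contact_force: [-0.6, -1.9, -2.9]
grip_width: 11.7
```

```bash
python3 -c "
from h import *
path([(-57,-0.1,8.5,22)])"
```

```text
9.43 [528.65  42.14  41.22] [179.96   8.56  90.51] F [-0.6 -1.9 -2.9] M [-0.34  0.17  0.02] g 11.7
tail X -159.3 z -0.30 th 8.56  lat 0.41  roll -0.04 yaw -0.02
[-0.23, -0.02, 0.03, 0.01, 0, 0, 1, -0.23, 0, 0.04, 0, 0, 0, 1, -0.23, 0, 0.03, 0, 0, 0, 1, -0.23, 0, 0.04, 0, 0, 0, 1, -0.23, 0, 0.03, 0, 0, 0, 1, -0.23, 0, 0.04, 0, 0, 0, 1, -0.23, 0, 0.03, 0, 0, 0, 1, -0.23, 0, 0.04, 0, 0.01, 0, 1]
[-0.23, 0, 0.03, 0, 0, 0, 1, -0.23, 0, 0.03, 0, 0, 0, 1, -0.23, 0, 0.04, 0, 0, 0, 1, -0.23, 0, 0.03, 0, 0, 0, 1, -0.23, 0, 0.04, 0, 0, 0, 1, -0.23, 0, 0.03, 0, 0, 0, 1, -0.23, 0, 0.04, 0, 0, 0, 1, -0.23, 0, 0.03, 0, 0, 0, 1]
[-0.23, 0, 0.03, 0, 0, 0, 1, -0.23, 0, 0.04, 0, 0, 0, 1, -0.23, 0, 0.03, 0, 0, 0, 1, -0.23, 0, 0.04, 0, 0, 0, 1, -0.23, 0, 0.03, 0, 0, 0, 1, -0.23, 0, 0.04, 0, 0, 0, 1]
```

```bash
python3 - <<'E'
from h import *
import json
o=st(); json.dump({k:np.array(o[k]).tolist() for k in('tool_pos','tcp_rot')},open('w4.json','w'))
save('w4',capture('wrist'))
E
```

```text
9.43 [528.65  42.14  41.22] [179.96   8.56  90.51] F [-0.6 -1.9 -2.9] M [-0.34  0.17  0.02] g 11.7
```

View pics/w4.png

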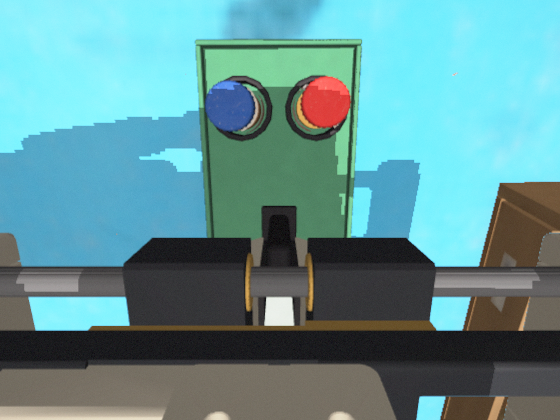

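In the tool view the tray's tail edge is still at row ~42, so the tray has tilted with the tool without slipping. Both bottles are upright. Next I'll advance over the step.

Request:
step_arm:
  moves: [-0.2,-0.02,0.03,0,0,0,1,-0.2,0,0.02,0,0,0,1,-0.2,0,0.02,0,0,0,1,-0.2,0,0.03,0,0,0,1]

```text
time: 9.82
tool_pos: [528.2, 27.0, 41.2]
tcp_rot: [3.141, 0.148, 1.581]
contact_force: [0.0, 1.1, -4.9]
grip_width: 11.8
```

```bash
python3 -c "
from h import *
path([(-57,-0.1,8.5,20)])"
```

```text
9.82 [528.24  27.02  41.2 ] [179.95   8.46  90.59] F [ 0.   1.1 -4.9] M [0.3  0.11 0.  ] g 11.8
tail X -144.3 z -0.14 th 8.46  lat -0.13  roll -0.05 yaw -0.09
[-0.22, 0.01, 0.03, 0.01, 0, 0.02, 1, -0.21, 0, 0.03, 0, 0, 0, 1, -0.22, 0, 0.04, 0, 0, 0, 1, -0.21, 0, 0.03, 0, 0, 0, 1, -0.22, 0, 0.03, 0, 0, 0, 1, -0.22, 0, 0.03, 0, 0, 0, 1, -0.21, 0, 0.03, 0, 0, 0, 1, -0.22, 0, 0.03, 0, 0, 0, 1]
[-0.21, 0, 0.04, 0, 0, 0, 1, -0.22, 0, 0.03, 0, 0, 0, 1, -0.21, 0, 0.03, 0, 0, 0, 1, -0.22, 0, 0.03, 0, -0.01, 0, 1, -0.22, 0, 0.03, 0, 0, 0, 1, -0.21, 0, 0.04, 0, 0, 0, 1, -0.22, 0, 0.03, 0, 0, 0, 1, -0.21, 0, 0.03, 0, 0, 0, 1]
[-0.22, 0, 0.03, 0, 0, 0, 1, -0.22, 0, 0.03, 0, 0, 0, 1, -0.21, 0, 0.04, 0, 0, 0, 1, -0.22, 0, 0.03, 0, 0, 0, 1]
```

Request:
step_arm:
  moves: [-0.21,0.01,0.04,0,0,0.01,1,-0.21,0,0.04,0,0,0,1,-0.21,0,0.04,0,0,0,1,-0.21,0,0.03,0,0,0,1]

```text
time: 10.15
tool_pos: [528.6, 8.0, 40.5]
tcp_rot: [3.141, 0.146, 1.579]
contact_force: [0.9, 2.0, -3.4]
grip_width: 11.8
```

```bash
python3 -c "
from h import *
path([(-57,-0.3,8.5,16)])"
```

```text
10.15 [528.59   8.01  40.48] [179.95   8.39  90.45] F [ 0.9  2.  -3.4] M [0.56 0.11 0.04] g 11.8
tail X -125.3 z -0.72 th 8.39  lat 0.05  roll -0.05 yaw 0.04
[-0.21, 0, 0.03, 0.01, 0, -0.01, 1, -0.21, 0, 0.03, 0, 0, 0, 1, -0.21, 0, 0.03, 0, -0.01, 0, 1, -0.22, 0, 0.03, 0, 0, 0, 1, -0.21, 0, 0.03, 0, 0, 0, 1, -0.21, 0, 0.03, 0, 0, 0, 1, -0.21, 0, 0.03, 0, 0, 0, 1, -0.21, 0, 0.02, 0, 0, 0, 1]
[-0.21, 0, 0.03, 0, -0.01, 0, 1, -0.21, 0, 0.03, 0, 0, 0, 1, -0.21, 0, 0.03, 0, 0, 0, 1, -0.22, 0, 0.03, 0, 0, 0, 1, -0.21, 0, 0.03, 0, 0, 0, 1, -0.21, 0, 0.03, 0, 0, 0, 1, -0.21, 0, 0.03, 0, -0.01, 0, 1, -0.21, 0, 0.03, 0, 0, 0, 1]
```

Good: the tail is sliding lightly and the nose is about 15 mm past the step.

Request:
step_arm:
  moves: [-0.21,0,0.03,0,-0.01,0,1,-0.21,0,0.03,0,-0.01,0,1,-0.21,0,0.03,0,-0.01,0,1,-0.21,0,0.03,0,-0.01,0,1,-0.21,0,0.03,0,0,0,1]

```text
time: 10.57
tool_pos: [528.8, -15.7, 40.8]
tcp_rot: [3.14, 0.149, 1.578]
contact_force: [0.2, 1.3, -4.2]
grip_width: 11.4
```

```bash
python3 -c "
from h import *
path([(-57,-0.3,8.5,10)])"
```

```text
10.57 [528.83 -15.67  40.84] [179.92   8.55  90.41] F [ 0.2  1.3 -4.2] M [0.57 0.09 0.02] g 11.4
tail X -101.5 z -0.66 th 8.55  lat 0.09  roll -0.07 yaw 0.09
[-0.22, 0, 0.03, 0.02, 0, -0.02, 1, -0.22, 0, 0.03, 0, 0, 0, 1, -0.22, 0, 0.04, 0, 0, 0, 1, -0.22, 0, 0.03, 0, 0, 0, 1, -0.22, 0, 0.03, 0, 0.01, 0, 1, -0.22, 0, 0.03, 0, 0, 0, 1, -0.22, 0, 0.03, 0, 0, 0, 1, -0.23, 0, 0.03, 0, 0, 0, 1]
[-0.22, 0, 0.04, 0, 0, 0, 1, -0.22, 0, 0.03, 0, 0, 0, 1]
```

Request:
step_arm:
  moves: [-0.2,0,0.03,0.01,0,-0.01,1,-0.2,0,0.03,0,0,0,1,-0.2,0,0.03,0,0,0,1,-0.2,0,0.03,0,0,0,1,-0.2,0,0.03,0,0,0,1,-0.2,0,0.03,0,0,0,1]

```text
time: 11.07
tool_pos: [528.9, -42.6, 40.8]
tcp_rot: [3.141, 0.149, 1.579]
contact_force: [0.9, 0.7, -3.9]
grip_width: 11.6
```

```bash
python3 -c "
from h import *
path([(-58,-0.3,8.5,5)])"
```

```text
11.07 [528.92 -42.61  40.82] [179.99   8.55  90.45] F [ 0.9  0.7 -3.9] M [ 0.58  0.07 -0.01] g 11.6
tail X -74.6 z -0.68 th 8.55  lat -0.05  roll -0.01 yaw 0.05
[-0.16, 0, 0.02, 0, 0, -0.01, 1, -0.17, 0, 0.02, 0, 0, 0, 1, -0.16, 0, 0.03, 0, 0.01, 0, 1, -0.17, 0, 0.02, 0, 0, 0, 1, -0.16, 0, 0.02, 0, 0, 0, 1]
```

Request:
step_arm:
  moves: [-0.17,0,0.03,0,0,0,1,-0.17,0,0.02,0,0,0,1,-0.17,0,0.02,0,0,0,1,-0.17,0,0.02,0,0,0,1,0,0,0,0,0,0,1]

```text
time: 11.48
tool_pos: [528.9, -58.8, 41.0]
tcp_rot: [-3.142, 0.15, 1.578]
contact_force: [-0.4, 0.1, -4.8]
grip_width: 11.5
```

```bash
python3 -c "
from h import *
o=tray_now()
save('side5',capture('side'))
im=cv2.imread('pics/side5.png')
cv2.imwrite('pics/side5z.png',cv2.resize(im[140:290,210:330],None,fx=4,fy=4,interpolation=cv2.INTER_CUBIC))
"
```

```text
11.48 [528.93 -58.77  41.02] [-180.      8.57   90.43] F [-0.4  0.1 -4.8] M [0.33 0.02 0.08] g 11.5
tail X -58.4 z -0.51 th 8.57  lat -0.19  roll 0.01 yaw 0.07
```

View pics/side5z.png

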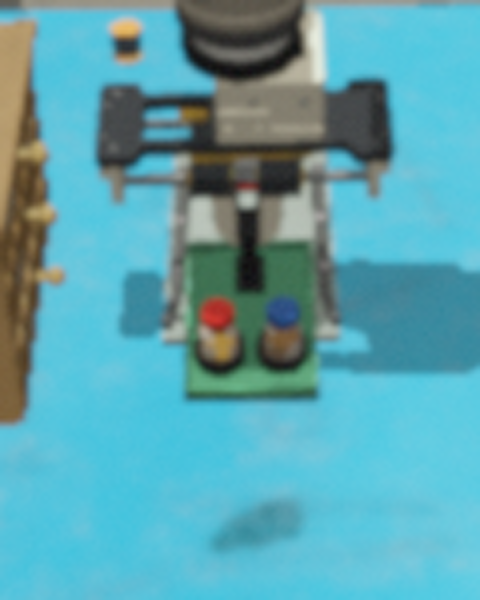

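```bash
python3 -c "
from h import *
path([(-58.4,-0.3,7.2,3),(-58.4,7.1,0,15)])"
```

```text
11.53 [528.96 -58.7   41.11] [180.     8.58  90.43] F [-0.7 -2.5 -3.3] M [-0.01  0.1  -0.01] g 11.6
tail X -58.5 z -0.45 th 8.58  lat -0.15  roll 0.00 yaw 0.07
[-0.01, 0.01, 0.04, 0, 0.12, -0.02, 1, -0.01, 0, 0.05, 0, 0.11, 0, 1, -0.02, 0, 0.04, 0, 0.12, 0, 1, -0.01, 0, 0.02, 0, 0.12, 0, 1, -0.01, 0, 0.02, 0, 0.12, 0, 1, -0.02, 0, 0.02, 0, 0.12, 0, 1, -0.01, 0, 0.03, 0, 0.12, 0, 1, -0.01, 0, 0.02, 0, 0.12, 0, 1]
[-0.01, 0, 0.02, 0, 0.12, 0, 1, -0.02, 0, 0.02, 0, 0.12, 0, 1, -0.01, 0, 0.03, 0, 0.12, 0, 1, -0.01, 0, 0.02, 0, 0.12, 0, 1, -0.01, 0, 0.02, 0, 0.12, 0, 1, -0.01, 0, 0.02, 0, 0.12, 0, 1, -0.01, 0, 0.02, 0, 0.12, 0, 1, -0.01, 0, 0.03, 0, 0.12, 0, 1]
[-0.01, 0, 0.02, 0, 0.12, 0, 1, -0.02, 0, 0.02, 0, 0.12, 0, 1]
```

Request:
step_arm:
  moves: [-0.01,0.01,0.04,0,0.12,-0.01,1,-0.01,0,0.04,0,0.12,0,1,-0.02,0,0.04,0,0.12,0,1,-0.01,0,0.02,0,0.12,0,1,-0.01,0,0.02,0,0.12,0,1]

```text
time: 11.95
tool_pos: [529.1, -60.1, 37.7]
tcp_rot: [-3.141, 0.105, 1.581]
contact_force: [-0.5, 0.2, -3.9]
grip_width: 11.4
```

```bash
python3 -c "
from h import *
path([(-58.4,7.1,0,13)])"
```

```text
11.95 [529.08 -60.09  37.67] [-179.97    5.99   90.56] F [-0.5  0.2 -3.9] M [ 0.07  0.08 -0.06] g 11.4
tail X -58.9 z 0.97 th 5.99  lat -0.05  roll 0.02 yaw -0.06
[-0.01, 0, 0.02, -0.01, 0.12, 0.02, 1, -0.02, 0, 0.02, 0, 0.11, 0, 1, -0.01, 0, 0.02, 0, 0.12, 0, 1, -0.02, 0, 0.03, 0, 0.11, 0, 1, -0.01, 0, 0.02, 0, 0.12, 0, 1, -0.01, 0, 0.02, 0, 0.11, 0, 1, -0.02, 0, 0.02, 0, 0.12, 0, 1, -0.01, 0, 0.02, 0, 0.11, 0, 1]
[-0.01, 0, 0.02, 0, 0.12, 0, 1, -0.01, 0, 0.02, 0, 0.11, 0, 1, -0.02, 0, 0.03, 0, 0.12, 0, 1, -0.01, 0, 0.02, 0, 0.11, 0, 1, -0.01, 0, 0.02, 0, 0.12, 0, 1]
```

Request:
step_arm:
  moves: [-0.01,0,0.02,-0.01,0.12,0.01,1,-0.02,0,0.02,0,0.11,0,1,-0.01,0,0.02,0,0.12,0,1,-0.02,0,0.02,0,0.11,0,1,-0.01,0,0.02,0,0.12,0,1,-0.01,0,0.02,0,0.11,0,1]

```text
time: 12.45
tool_pos: [529.0, -62.0, 35.0]
tcp_rot: [3.141, 0.051, 1.58]
contact_force: [0.8, 1.1, -4.3]
grip_width: 11.5
```

```bash
python3 -c "
from h import *
path([(-58.8,7.1,0,7)])"
```

```text
12.45 [529.02 -61.97  35.03] [179.99   2.91  90.52] F [ 0.8  1.1 -4.3] M [0.07 0.08 0.01] g 11.5
tail X -58.8 z 4.20 th 2.91  lat -0.13  roll -0.01 yaw -0.02
[-0.01, 0.01, 0.02, 0, 0.1, 0.01, 1, -0.01, 0, 0.02, 0, 0.11, 0, 1, -0.01, 0, 0.02, 0, 0.1, 0, 1, -0.01, 0, 0.02, 0, 0.11, 0, 1, -0.01, 0, 0.02, 0, 0.1, 0, 1, -0.01, 0, 0.02, 0, 0.1, 0, 1, -0.01, 0, 0.02, 0, 0.11, 0, 1]
```

Request:
step_arm:
  moves: [-0.01,0,0.02,0,0.1,0,1,-0.01,0,0.02,0,0.11,0,1,-0.01,0,0.02,0,0.1,0,1,-0.01,0,0.02,0,0.1,0,1,-0.01,0,0.02,0,0.1,0,1,-0.01,0,0.02,0,0.1,0,1]

```text
time: 12.95
tool_pos: [529.0, -63.3, 32.5]
tcp_rot: [3.141, 0.003, 1.58]
contact_force: [1.0, 1.0, -4.6]
grip_width: 11.5
```

```bash
python3 -c "
from h import *
path([(40,7,0,25)])"
```

```text
12.95 [529.05 -63.31  32.51] [179.99   0.19  90.53] F [ 1.   1.  -4.6] M [0.18 0.03 0.01] g 11.5
tail X -58.8 z 6.93 th 0.19  lat -0.11  roll -0.01 yaw -0.03
[-0.2, 0.01, 0, 0, 0, 0.01, 1, -0.2, 0, 0, 0, 0, 0, 1, -0.19, 0, 0, 0, 0.01, 0, 1, -0.2, 0, 0, 0, 0, 0, 1, -0.2, 0, 0.01, 0, 0, 0, 1, -0.2, 0, 0, 0, 0, 0, 1, -0.19, 0, 0, 0, 0, 0, 1, -0.2, 0, 0, 0, 0.01, 0, 1]
[-0.2, 0, 0, 0, 0, 0, 1, -0.2, 0, 0, 0, 0, 0, 1, -0.2, 0, 0, 0, 0, 0, 1, -0.19, 0, 0, 0, 0, 0, 1, -0.2, 0, 0, 0, 0.01, 0, 1, -0.2, 0, 0.01, 0, 0, 0, 1, -0.2, 0, 0, 0, 0, 0, 1, -0.19, 0, 0, 0, 0, 0, 1]
[-0.2, 0, 0, 0, 0, 0, 1, -0.2, 0, 0, 0, 0, 0, 1, -0.2, 0, 0, 0, 0.01, 0, 1, -0.2, 0, 0, 0, 0, 0, 1, -0.19, 0, 0, 0, 0, 0, 1, -0.2, 0, 0, 0, 0, 0, 1, -0.2, 0, 0, 0, 0, 0, 1, -0.2, 0, 0, 0, 0.01, 0, 1]
[-0.19, 0, 0, 0, 0, 0, 1]
```

Request:
step_arm:
  moves: [-0.18,0,0.02,0,0.02,0,1,-0.18,0,0.01,0,0.02,0,1,-0.18,0,0,0,0.01,0,1,-0.18,0,0,0,0,0,1,-0.18,0,0,0,0,0,1,-0.18,0,0,0,0,0,1]

```text
time: 13.45
tool_pos: [529.3, -86.4, 32.2]
tcp_rot: [3.141, -0.002, 1.58]
contact_force: [-0.2, 3.1, -3.7]
grip_width: 11.7
```

```bash
python3 -c "
from h import *
tray_now()"
```

```text
13.45 [529.32 -86.39  32.23] [ 1.7997e+02 -9.0000e-02  9.0550e+01] F [-0.2  3.1 -3.7] M [ 0.22  0.1  -0.07] g 11.7
tail X -35.9 z 7.22 th -0.09  lat -0.04  roll -0.03 yaw -0.05
```

Request:
step_arm:
  moves: [-0.18,0,0,0,-0.01,0,1,-0.18,0,0,0,-0.01,0,1,-0.18,0,0,0,-0.01,0,1,-0.18,0,0,0,-0.01,0,1,-0.18,0,0,0,0,0,1,-0.18,0,0,0,0,0,1]

```text
time: 13.95
tool_pos: [529.4, -110.4, 32.2]
tcp_rot: [3.141, 0.001, 1.58]
contact_force: [0.8, 2.3, -3.5]
grip_width: 11.9
```

```bash
python3 -c "
from h import *
tray_now()"
```

```text
13.95 [ 529.39 -110.38   32.24] [1.7999e+02 7.0000e-02 9.0530e+01] F [ 0.8  2.3 -3.5] M [0.42 0.08 0.01] g 11.9
tail X -11.8 z 6.90 th 0.07  lat -0.18  roll -0.01 yaw -0.03
```

Request:
step_arm:
  moves: [-0.18,0,0,0,0,0,1,-0.18,0,0,0,0,0,1,-0.18,0,0,0,0,0,1,-0.18,0,0,0,0,0,1,-0.18,0,0,0,0,0,1,-0.18,0,0,0,0,0,1,-0.1,0,0,0,0,0,1]

```text
time: 14.53
tool_pos: [529.5, -136.8, 32.2]
tcp_rot: [3.142, 0.001, 1.58]
contact_force: [0.3, 2.3, -3.8]
grip_width: 11.7
```

```bash
python3 -c "
from h import *
tray_now()
save('top6',capture('top'))
im=cv2.imread('pics/top6.png')
cv2.imwrite('pics/top6z.png',cv2.resize(im[150:240,260:380],None,fx=6,fy=6,interpolation=cv2.INTER_CUBIC))
"
```

```text
14.53 [ 529.53 -136.82   32.23] [1.800e+02 6.000e-02 9.052e+01] F [ 0.3  2.3 -3.8] M [ 0.33  0.05 -0.01] g 11.7
tail X 14.7 z 6.91 th 0.06  lat -0.27  roll -0.00 yaw -0.02
```

View pics/top6z.png

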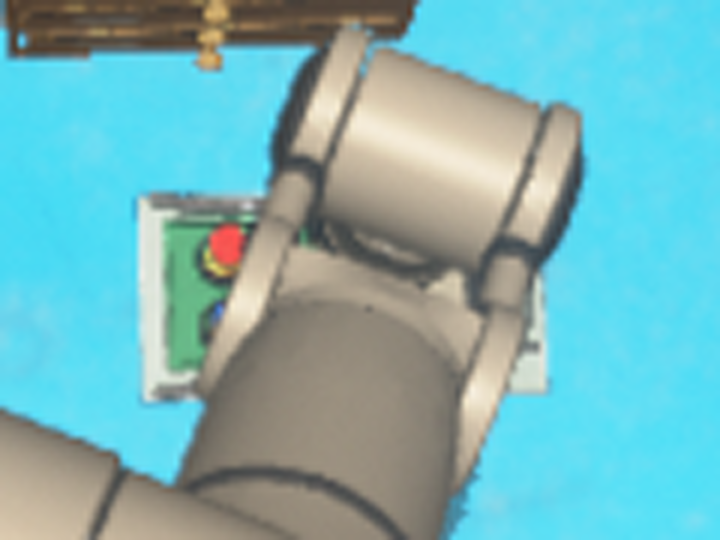

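Request:
step_arm:
  moves: [-0.12,0,0,0,0,0,1,-0.12,0,0,0,0,0,1,-0.12,0,0,0,0,0,1,-0.1,0,0,0,0,0,1,-0.08,0,0,0,0,0,1]

```text
time: 15.0
tool_pos: [529.5, -148.5, 32.2]
tcp_rot: [-3.141, 0.001, 1.58]
contact_force: [-0.4, 3.0, -2.4]
grip_width: 11.7
```

```bash
python3 -c "
from h import *
tray_now()"
```

```text
15.0 [ 529.55 -148.49   32.22] [-1.7999e+02  5.0000e-02  9.0520e+01] F [-0.4  3.  -2.4] M [ 0.39  0.05 -0.04] g 11.7
tail X 26.3 z 6.92 th 0.05  lat -0.35  roll 0.01 yaw -0.02
```

Now I'll creep in until contact, about 1 mm per row.

Request:
step_arm:
  moves: [-0.06,0,0,0,0,0,1,-0.05,0,0,0,0,0,1,-0.05,0,0,0,0,0,1]

```text
time: 15.25
tool_pos: [529.6, -152.1, 32.2]
tcp_rot: [-3.141, 0.001, 1.58]
contact_force: [0.5, 2.6, -3.2]
grip_width: 11.7
```

Request:
step_arm:
  moves: [-0.05,0,0,0,0,0,1,-0.04,0,0,0,0,0,1]

```text
time: 15.42
tool_pos: [529.5, -154.0, 32.2]
tcp_rot: [-3.141, 0.001, 1.58]
contact_force: [0.1, 2.8, -2.6]
grip_width: 11.8
```

```bash
python3 -c "
from h import *
tray_now()"
```

```text
15.42 [ 529.54 -153.95   32.23] [-1.7998e+02  4.0000e-02  9.0520e+01] F [ 0.1  2.8 -2.6] M [0.33 0.08 0.03] g 11.8
tail X 31.8 z 6.95 th 0.04  lat -0.41  roll 0.02 yaw -0.02
```

Request:
step_arm:
  moves: [-0.04,0,0,0,0,0,1]

```text
time: 15.5
tool_pos: [529.6, -154.7, 32.3]
tcp_rot: [-3.141, 0.0, 1.58]
contact_force: [1.7, 5.2, -2.7]
grip_width: 11.9
```

Request:
step_arm:
  moves: [-0.04,0,0,0,0,0,1]

```text
time: 15.58
tool_pos: [529.6, -155.0, 32.2]
tcp_rot: [-3.141, -0.0, 1.58]
contact_force: [0.8, 6.5, -2.3]
grip_width: 11.7
```

Request:
step_arm:
  moves: [-0.04,0,0,0,0,0,1]

```text
time: 15.67
tool_pos: [529.6, -155.0, 32.2]
tcp_rot: [-3.141, -0.002, 1.579]
contact_force: [1.2, 6.3, -2.1]
grip_width: 11.5
```

Request:
step_arm:
  moves: [-0.06,0,0,0,0.01,0,1]

```text
time: 15.75
tool_pos: [529.6, -155.2, 32.3]
tcp_rot: [-3.141, -0.004, 1.579]
contact_force: [0.5, 7.5, -0.5]
grip_width: 12.3
```

Request:
step_arm:
  moves: [-0.07,0,0,0,0.01,0,1]

```text
time: 15.83
tool_pos: [529.6, -155.5, 32.4]
tcp_rot: [-3.141, -0.007, 1.579]
contact_force: [-0.2, 8.0, 0.2]
grip_width: 11.7
```

Request:
step_arm:
  moves: [-0.07,0,0,0,-0.06,0,1]

```text
time: 15.92
tool_pos: [529.6, -155.7, 32.3]
tcp_rot: [-3.141, -0.004, 1.579]
contact_force: [-0.2, 7.9, -2.2]
grip_width: 11.6
```

Request:
step_arm:
  moves: [-0.08,0,0,0,-0.06,0,1]

```text
time: 16.0
tool_pos: [529.6, -155.8, 32.3]
tcp_rot: [-3.141, -0.002, 1.578]
contact_force: [0.6, 8.7, -1.1]
grip_width: 12.2
```

```bash
python3 -c "
from h import *
tray_now()"
```

```text
16.0 [ 529.59 -155.85   32.31] [-1.7994e+02 -1.4000e-01  9.0420e+01] F [ 0.6  8.7 -1.1] M [ 1.6 -0.1  0. ] g 12.2
tail X 33.6 z 7.37 th -0.14  lat -0.38  roll 0.06 yaw 0.08
```

Request:
step_arm:
  moves: [-0.09,0,0.01,0,-0.05,0,1]

```text
time: 16.08
tool_pos: [529.6, -155.9, 32.3]
tcp_rot: [-3.14, -0.001, 1.578]
contact_force: [1.0, 12.7, 3.1]
grip_width: 11.9
```

Request:
step_arm:
  moves: [-0.09,0,0.01,0,-0.05,0,1]

```text
time: 16.17
tool_pos: [529.6, -155.8, 32.3]
tcp_rot: [-3.14, -0.001, 1.578]
contact_force: [0.5, 9.8, 0.6]
grip_width: 11.8
```

```bash
python3 -c "
from h import *
tray_now()"
```

```text
16.17 [ 529.59 -155.82   32.26] [-1.7992e+02 -3.0000e-02  9.0390e+01] F [0.5 9.8 0.6] M [ 1.77 -0.08 -0.03] g 11.8
tail X 33.6 z 7.13 th -0.03  lat -0.38  roll 0.08 yaw 0.11
```

Request:
step_arm:
  moves: [-0.07,0,0,0,-0.01,0,0.3,-0.05,0,0,0,0,0,0.3,0,0,0,0,0,0,0.2,0,0,0,0,0,0,0.1,0,0,0,0,0,0,0.1]

```text
time: 16.58
tool_pos: [531.9, -160.7, 34.4]
tcp_rot: [3.137, 0.005, 1.579]
contact_force: [0.5, -0.9, 0.3]
grip_width: 39.2
```

```bash
python3 -c "
from h import *
tray_now()"
```

```text
16.58 [ 531.9  -160.73   34.41] [179.76   0.3   90.45] F [ 0.5 -0.9  0.3] M [-0.07  0.04  0.03] g 39.2
tail X 38.7 z 8.64 th 0.30  lat 1.89  roll -0.24 yaw 0.05
```

Request:
step_arm:
  moves: [0,-0.05,-0.2,0,0,0,0,0,-0.05,-0.4,0,0,0,0,0,0,-0.5,0,0,0,0,0,0,-0.5,0,0,0,0,0,0,-0.5,0,0,0,0,0,0,-0.5,0,0,0,0,0,0,-0.5,0,0,0,0,0,0,-0.5,0,0,0,0]

```text
time: 17.25
tool_pos: [529.0, -161.3, 114.1]
tcp_rot: [3.137, 0.006, 1.578]
contact_force: [0.8, -0.7, 0.2]
grip_width: 45.8
```

Request:
step_arm:
  moves: [0,0,-0.8,0,0,0,0,0,0,-0.8,0,0,0,0,-0.5,0,-0.8,0,0,0,0,-0.5,0,-0.8,0,0,0,0,-0.5,0,-0.8,0,0,0,0,-0.5,0,-0.5,0,0,0,0,-0.3,0,-0.3,0,0,0,0,0,0,0,0,0,0,0]

```text
time: 17.92
tool_pos: [529.5, -208.0, 228.3]
tcp_rot: [3.125, 0.013, 1.58]
contact_force: [0.9, 0.2, -0.9]
grip_width: 46.1
```

```bash
python3 -c "
from h import *
import json
o=st(); json.dump({k:np.array(o[k]).tolist() for k in('tool_pos','tcp_rot')},open('w7.json','w'))
save('w7',capture('wrist')); save('side7',capture('side'))
im=cv2.imread('pics/side7.png')
cv2.imwrite('pics/side7z.png',cv2.resize(im[140:290,210:330],None,fx=4,fy=4,interpolation=cv2.INTER_CUBIC))
"
```

```text
17.92 [ 529.47 -208.04  228.28] [179.02   0.75  90.5 ] F [ 0.9  0.2 -0.9] M [-0.09  0.08 -0.01] g 46.1
```

View pics/w7.png

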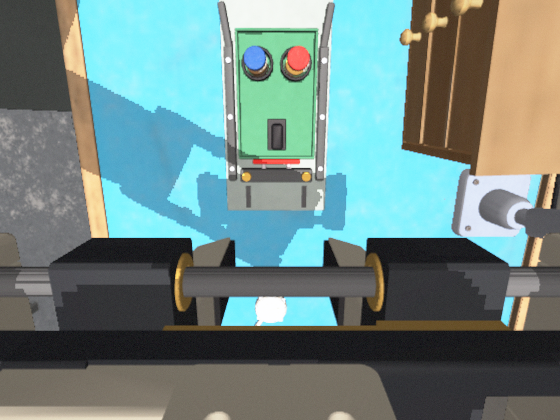

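View pics/side7z.png

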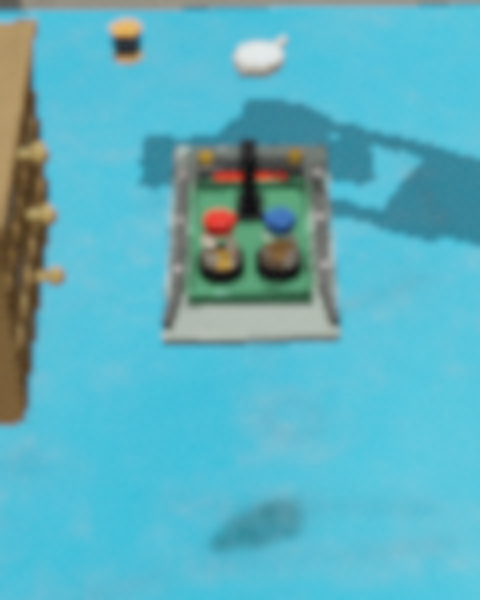

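```bash
python3 - <<'E'
from h import *
import json
o=json.load(open('w7.json'))
im=cv2.imread('pics/w7.png')
cv2.imwrite('pics/w7a.png',cv2.resize(im[115:185,220:335],None,fx=6.5,fy=6.5,interpolation=cv2.INTER_CUBIC))
hsv=cv2.cvtColor(im,cv2.COLOR_BGR2HSV)
for c in (258,270,285,295): print(c,[(r,hsv[r,c].tolist()) for r in range(154,166)])
E
```

```text
258 [(154, [72, 99, 223]), (155, [71, 101, 190]), (156, [70, 94, 114]), (157, [70, 101, 131]), (158, [64, 70, 109]), (159, [3, 196, 148]), (160, [1, 210, 221]), (161, [1, 204, 229]), (162, [1, 208, 227]), (163, [1, 174, 208]), (164, [5, 57, 157]), (165, [53, 12, 165])]
270 [(154, [72, 100, 222]), (155, [72, 99, 193]), (156, [71, 99, 155]), (157, [70, 97, 216]), (158, [68, 86, 170]), (159, [2, 190, 220]), (160, [2, 174, 254]), (161, [2, 170, 254]), (162, [2, 180, 254]), (163, [2, 178, 249]), (164, [5, 60, 157]), (165, [54, 8, 166])]
285 [(154, [71, 100, 222]), (155, [71, 101, 190]), (156, [71, 100, 160]), (157, [71, 101, 218]), (158, [68, 86, 172]), (159, [2, 191, 219]), (160, [2, 176, 254]), (161, [2, 170, 254]), (162, [2, 182, 254]), (163, [2, 168, 250]), (164, [5, 78, 186]), (165, [53, 14, 168])]
295 [(154, [71, 101, 219]), (155, [71, 103, 190]), (156, [71, 102, 167]), (157, [71, 97, 223]), (158, [68, 86, 180]), (159, [2, 191, 219]), (160, [2, 173, 254]), (161, [2, 168, 254]), (162, [2, 181, 254]), (163, [2, 148, 252]), (164, [9, 36, 238]), (165, [53, 4, 248])]
```

View pics/w7a.png

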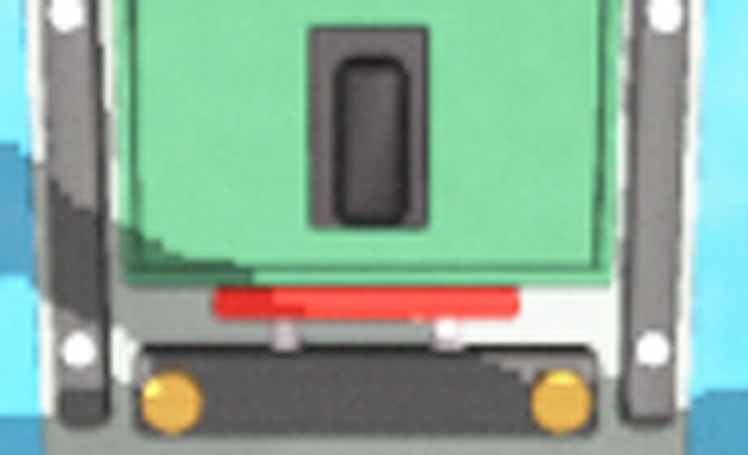

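The tray sits square and centred between the rails. Its green nose edge meets the red pad at row 158/159 with no gap across the pad's width, and both bottles stand. The gripper is clear, so I'm handing the job in.

```bash
python3 -c "
from h import *
st(); print(close_job())"
```

```text
18.02 [ 528.92 -206.72  226.41] [179.16   0.64  90.53] F [ 0.3  0.1 -0.5] M [0.02 0.05 0.01] g 45.8
the job is handed in; nothing more can be done
None
```

The tray is docked flat against the red stop with both bottles standing. I handed the job in at about 18 s of the 72 s; no verdict was reported.

**What I did:** I gripped the post and slid the tray along the bench into line with the lane. I then raised only its nose, to about 8.5°, and dragged it over the step with the tail down. With the tail edge 58 mm short of the step, so the tray's middle was 12 mm past it, I lowered the tray onto the plate and slid it up the lane to the stop.

**Pressing the stop:** At the final press the wrist read about 9.8 N along the lane. Taking off about 2.5 N of sliding friction leaves roughly 7 N on the pad. One reading went up to 12.7 N, so the pad may briefly have had about 10 N.

**Last checks:**
- **Placing:** The last wrist picture shows the tray square and centred, with its nose touching the pad across the pad's width and no gap. I judged it flat from the tool's tilt (−0.03°) and height at release, not from a separate picture.
- **Robot clear:** The gripper was clear of everything, with the wrist force near zero.

**Small deviations:**
- **Pressing down:** Early on the bench I pressed down by up to about 5 N.
- **Weight on the arm:** At one moment on the bench the arm carried about the whole tray, with the tray lifted about 0.3 mm. During the tilt over the step the arm carried most of the weight. The height readings kept the tail at bench level to within about 0.7 mm.
- **Wrong turn at the stop:** I turned the tray slightly the wrong way there, nose down 0.4°, and levelled it again before letting go.
- **Stop position:** The camera put the pad face at about x = 172 mm and I felt it there, within about 1 mm.

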